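# Pack the rock hammer and snap the tool case shut

### The arm

A 6-joint arm with a two-finger parallel gripper is mounted at the origin on a cart in front of the work surface, level with it; the furniture and walls round the work are solid. World frame = base frame: x ahead of the robot, y to its left, z up, the work surface at z = 0. Lengths are in m, angles in rad, forces in N, time in s.
With the tool pointing down it reaches from about 0.25 to 0.725 m from the base axis. Payload 4 kg.
Tool frame: the origin (TCP) lies midway between the tips of the shut fingers; the grasp point (between the pads) lies bot.pinch_z behind it (bot.pinch_z is the distance from the TCP to the grasp point, in m); z points along the fingers, y is the line along which they close (so a half turn about z gives the same grasp; the last joint's range is limited). The gripper opens to 85 mm and grips with 20 to 120 N. Pads are 22 mm wide; open, the fingers measure 114 mm over their backs; the gripper's body (76 mm by 85 mm) begins 54 mm behind the grasp point. The pads swing forward as they close: fully open they stand 13 mm farther back than shut.
Start: joints at [1.317, 0.241, 0.005, 1.335, 0, 1.571], TCP at [0.126, 0.484, 0.231] pointing down, gripper open.
Joint ranges: [-2.72, 2.72], [-1.05, 1.87], [-1.09, 1.28], [-1.99, 2.15], [-1.42, 1.44], [-3.14, 3.14]. Speed limits (rad/s): [2.79, 2.79, 3.14, 3.14, 3.14, 3.14].

### API

Orientations are given as a unit quaternion [x, y, z, w].
In Python, from workcell import bot gives the robot as it stands.
- The arm moves only by the tool jog_arm, called as a command line: name --argument value ..., lists and objects as JSON in quotes. Schema: {"type":"object","properties":{"moves":{"type":"array","items":{"type":"array","items":{"type":"array","items":{"type":"number"},"minItems":7,"maxItems":7},"minItems":1,"maxItems":10},"minItems":1,"maxItems":1},"only":{"type":"string"},"quiet":{"type":"boolean"},"lines":{"type":"string"}},"required":["moves"],"additionalProperties":false}. moves is a list that holds a single list of rows (three levels of brackets), with 1 to 10 rows, each of 7 numbers: a rotation vector rx, ry, rz in fractions of the full range, 1 being 2 rad, then dx, dy, dz in parts of the range, where 1.0 means 0.5 m, then the finger opening in m; each row is the pose to reach, as a shift and turn from the pose commanded when the call began, along the tool's axes at that moment; what a row does not reach only later rows make up. A row lasts 1/8 s, in which the tool goes at most 0.0625 m and 0.188 rad, less where a joint would pass 70% of its speed; a pose out of reach is approached as far as the arm can. The fingers move at their own pace and stop on an object; the grip force is fixed at half the most. Time passes only in rows, so rows that do not move let the fingers close. The tool returns the time, the measured TCP pose, the force, the opening and the grip force at its end. only (a regular expression) keeps the lines of the reply that match it, lines (a string "A,B") keeps lines A to B, and quiet returns only ok. Shift and turn numbers lie between -1 and 1, and a call with a number outside is refused. Input that does not fit is refused with a message, and nothing moves.
- bot.get_obs(): the state, without advancing time (a new reading comes with each control period).
- bot.camera(name): name is "side" or "top"; returns the picture (400x640x3 uint8, red, green, blue); there is no depth.
- bot.calibration(name): a dict with "mtx" (3x3 intrinsics, pixels), "R" (3x3) and "t" (3): a world point X has camera coordinates R X + t. Camera axes: x right, y down, z forward; pixel columns grow to the right and rows downward; lengths in m; the calibration is good to about 2 mm. A picture is of the moment at which its call begins. calibration takes no time and is no camera call.
- bot.job_done(): hands the job in; it is judged then, once.
The state is a dict: "clock": time; "joint_pos": joint angles; "joint_vel": joint speeds; "tau": joint torques, N m; "eef_pos": TCP position; "tool_rot": TCP orientation; "ft_force": force on the tool from outside, world axes, zero at the start; "ft_torque": the same for the moment, N m; "grip_width": finger opening in m; "grasp_force": force on a finger pad.
Only numpy, scipy, OpenCV 4.12 (cv2) and the standard library are available. Lean on these libraries where they do the work, as an engineer would, in place of code of your own. Each camera call takes 0.05 s, during which the arm holds its last target. There are 200 camera calls.

### The job

Take the rock hammer off its inclined wooden rest and lay it gently, flat along the length of the open yellow tool case. Then lower the case's lid gently, without letting it slam, and press its front edge fully home until the spring catch on the front of the case has clipped over it. Leave the beaker, the wash bottle and the red-lidded jar beside the case where they stand.

Things in the scene. Friction and masses are not known exactly. Their poses are not given: they have to be found in the camera images.
- case: Yellow plastic tool case, fixed: base 170 mm (x) by 260 mm (y), 55 mm high, walls 6 mm; dark foam bed 10 mm above the bench (inside 158 x 248 mm). Origin: centre of its underside, on the bench; z up; -x is its front, facing the robot, with the black catch in the middle; the lid is hinged along the far (+x) rim. Yaw varies.
- lid (a joint): Angle of the yellow lid, rad: 0 closed, flush on the rim; 1.57 upright; starts open at 1.5 to 1.8. A stiff friction hinge (0.45 N m) keeps it wherever it is left. Its free edge can be pinched, or the lid pushed from above. The last 10 mm at the free edge need a push of about 5 to 12 N there, as the bar on it passes the catch.
- lid_hinge (a point): Point on the hinge axis, in the middle of the lid's width: at x = 85, y = 0, z = 55 mm of the case; the axis is parallel to the case's y. The lid is a flat slab 170 mm from the axis to its free edge, 260 mm wide and 14 mm thick (closed: 55 to 69 mm above the bench, ribs 4 mm higher on its middle, none within 35 mm of the free edge).
- lid_edge (a point): Middle of the lid's free edge, half-way through its thickness: 170 mm from the hinge axis along the slab, 7 mm off its underside. A steel bar 36 mm wide stands 7 mm out of the edge here, on which the catch clips. Axes: x from free edge to hinge, y the case's y, z out of the outer face.
- catch (a joint): Angle of the black sprung catch on the case's front, rad: 0 upright, where its spring always returns it; grows as its top is pushed out towards the robot. The bar on the closing lid pushes it out by 0.05 to 0.1 rad, then it snaps back to 0 over the bar by itself: no need to touch it.
- catch_top (a point): Top of the upright black catch, about 71 mm above the bench, 14 mm in front of the case's front wall; the catch is 30 mm wide and has a thumb tab that slopes out 12 mm farther.
- hammer: Small rock hammer, wooden handle, steel head: 204 mm long, 100 mm across the head, 21 mm thick, 0.25 to 0.42 kg. Origin: in the plane of its underside, middle of its length and of the head's width; y along the handle to its free end, z out of its upper side. Starts on the rest, head low and nearer the robot, handle rising away at 0.55 rad (31 deg); its z axis leans 31 deg to the low end.
- handle_grip (a point): Middle of the hammer's handle, near its balance point: x = 11.5, y = -30, z = 10 mm in the hammer's frame, same axes. The handle is 17 mm wide (x = 3 to 20) and 18 mm thick (z = 1 to 19) and spans y = -70 to 105 mm of the hammer; the head spans y = -102 to -81, x = -50 to 50, z = 0 to 21 mm.
- rest: Wooden rest, fixed: base plate 215 x 110 mm, 10 mm thick. Origin: centre of its underside; x points up the slope, away from the robot. The hammer's head lies on a block with a 9 mm kerb at the low end, the handle in a saddle 9 mm deep at hammer y = 62 to 84 mm; from y = -65 to 55 mm the handle is free at both sides and below. Yaw varies.
- beaker: Glass beaker with a stirring rod, 59 mm wide, 150 mm high; origin: centre of its foot. A bystander, to be left alone.
- wash_bottle: White wash bottle with a red cap, 64 x 119 mm, 198 mm high; origin: centre of its foot. A bystander, to be left alone.
- cup_red: Sample jar with a red lid, 50 mm wide, 73 mm high; origin: centre of its foot. A bystander, to be left alone.

How it is judged:
By the outcome, as a careful person would: the job done as asked, in the order asked, and still so for the second after the job is handed in, with the robot touching nothing.
It also fails if it takes over 64 s, if anything falls off the work surface, if the arm or the gripper's body presses on something with over 40 N, if the wrist force passes 120 N, or if a joint passes its speed limit or range.

## Working session

There is one attempt and no reset: what is moved stays moved. The work goes in short steps, Python scripts to look and compute and a tool call to move; the robot and the scene stay as the last step left them, time stands still between calls to the robot, and variables do not carry over. Pictures are saved under pics/ and viewed, at most 10 in all, crops included, and the job is handed in when it is done.

```bash
ls; mkdir -p pics; python3 - <<'E'
from workcell import bot
import cv2
o=bot.get_obs()
print(o, bot.pinch_z)
for n in("side","top"):
    cv2.imwrite(f"pics/{n}0.png",bot.camera(n)[:,:,::-1])
    print(n,bot.calibration(n))
E
```

```text
pics
workcell.py
{'clock': 0.0, 'joint_pos': array([1.31700991e+00, 2.41409659e-01, 3.71060461e-03, 1.33519638e+00,
       1.80570307e-05, 1.57076537e+00]), 'joint_vel': array([ 0.00191422, -0.0010316 , -0.00064354, -0.00026451,  0.00073973,
       -0.00145257]), 'tau': array([ 2.16926601e-03, -3.72315788e+01,  2.52410048e+01,  1.69382076e-02,
        2.23455072e-05, -1.01659575e-05]), 'eef_pos': array([0.12537005, 0.48336854, 0.23040942]), 'tool_rot': array([ 1.26537531e-01,  9.91961265e-01, -1.03997002e-03, -1.41796087e-04]), 'ft_force': array([-0.18625503, -0.65381192,  0.35803802]), 'ft_torque': array([-0.01817941,  0.03475449, -0.04334588]), 'grasp_force': 0.0, 'grip_width': 0.08527527503380586} 0.0187
side {'mtx': array([[421.07181091,   0.        , 316.35141899],
       [  0.        , 421.07181091, 196.56761693],
       [  0.        ,   0.        ,   1.        ]]), 'R': array([[-0.92086303, -0.38987504, -0.00295426],
       [-0.15750595,  0.37893029, -0.91192308],
       [ 0.35665551, -0.83929094, -0.41035054]]), 't': array([0.56067543, 0.07293575, 1.13636661])}
top {'mtx': array([[497.44544716,   0.        , 319.89189766],
       [  0.        , 497.44544716, 206.08261217],
       [  0.        ,   0.        ,   1.        ]]), 'R': array([[ 0.01625594, -0.99981477, -0.01030386],
       [-0.98963251, -0.01461793, -0.14287692],
       [ 0.14269983,  0.01251963, -0.98968683]]), 't': array([0.27221745, 0.50422284, 1.42877326])}
```

View pics/side0.png

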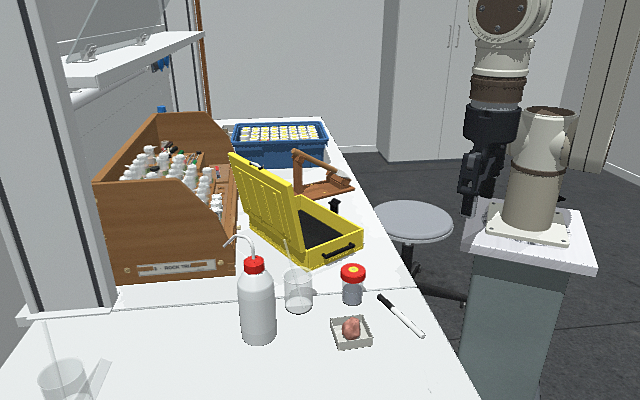

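View pics/top0.png

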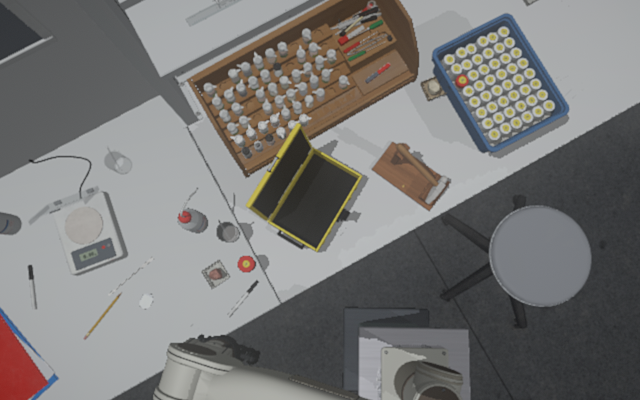

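The side view shows the open yellow case (about 300,220) with the rest behind it (325,180). In the top view the case is at about (310,200), catch (345,214), rest and hammer (412,175), the jar at (246,264). Next I enlarge the top view.

```bash
cat > h.py <<'E'
import numpy as np,cv2
from workcell import bot
from scipy.spatial.transform import Rotation as R
def ray(n,u,v):
    c=bot.calibration(n); d=c["R"].T@np.linalg.inv(c["mtx"])@np.array([u,v,1.]); return -c["R"].T@c["t"],d
def onz(n,u,v,z):
    o,d=ray(n,u,v); return o+d*(z-o[2])/d[2]
def proj(n,X):
    c=bot.calibration(n); p=c["mtx"]@(c["R"]@np.asarray(X)+c["t"]); return p[:2]/p[2]
E
python3 - <<'E'
import cv2,numpy as np
a=cv2.imread("pics/top0.png")
cv2.imwrite("pics/t1.png",cv2.resize(a[115:265,235:460],None,fx=3.5,fy=3.5,interpolation=cv2.INTER_CUBIC))
b=cv2.imread("pics/side0.png")
cv2.imwrite("pics/s1.png",cv2.resize(b[140:275,220:370],None,fx=4.4,fy=4.4,interpolation=cv2.INTER_CUBIC))
E
```

```text
(no output)
```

View pics/t1.png

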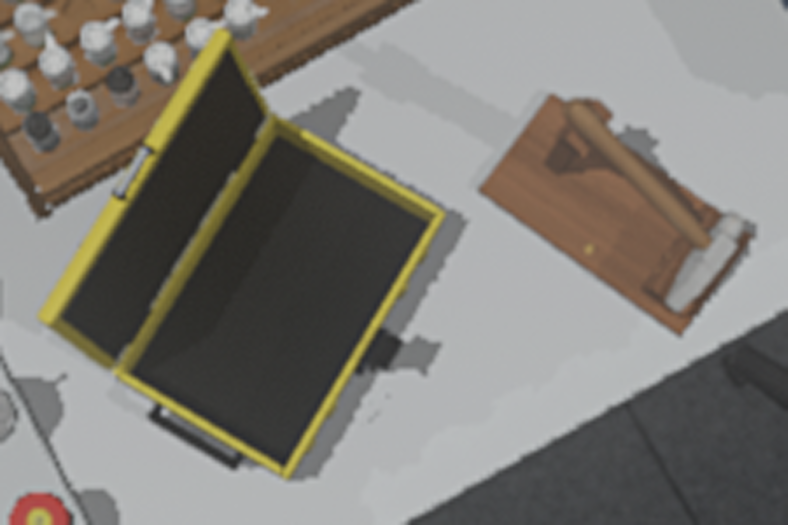

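View pics/s1.png

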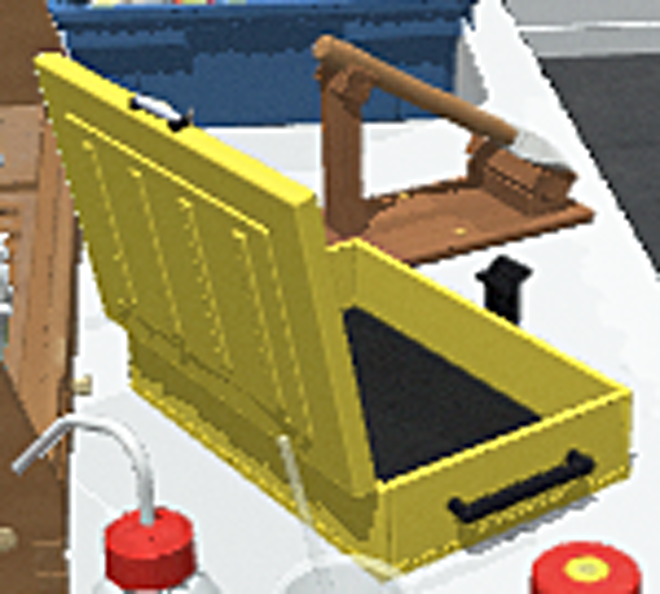

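The enlarged views show the rim corners at t1 (444,213), (287,477), (275,118), (118,372), the lid edge corners at (225,33) and (42,315), and the rest plate corners at (480,187), (545,95), (682,335). The handle's free end is at (580,113) and the head runs (735,220)–(680,305).

```bash
python3 - <<'E'
from h import *
np.set_printoptions(precision=4,suppress=True)
T=lambda x,y:((x+.5)/3.5-.5+235,(y+.5)/3.5-.5+115)
S=lambda x,y:((x+.5)/4.4-.5+220,(y+.5)/4.4-.5+140)
def tri(a,b):
    o1,d1=ray("top",*T(*a));o2,d2=ray("side",*S(*b))
    s=np.linalg.lstsq(np.c_[d1,-d2],o2-o1,rcond=None)[0]
    p,q=o1+s[0]*d1,o2+s[1]*d2
    return (p+q)/2,np.linalg.norm(p-q)
c=[onz("top",*T(*p),.055) for p in[(444,213),(287,477),(118,372),(275,118)]]
for p in c:print("rim",p)
print("lens",[np.linalg.norm(c[i]-c[(i+1)%4]) for i in range(4)])
ctr=sum(c)/4; yv=(c[1]-c[0]+c[2]-c[3]);yaw=np.arctan2(-yv[0],yv[1])
xv=(c[3]-c[0]+c[2]-c[1]);print("case",ctr,yaw,np.arctan2(xv[1],xv[0]))
print("rim via tri fr",tri((444,213),(365,243)),tri((287,477),(630,393)))
print("lid corners",tri((225,33),(40,60)),tri((42,315),(315,205)))
r=[onz("top",*T(*p),.01) for p in[(682,335),(480,187),(545,95)]]
print("rest",r,np.linalg.norm(r[0]-r[1]),np.linalg.norm(r[2]-r[1]))
e=r[0]-r[1];print("rest yaw(x up)",np.arctan2(-e[1],-e[0]), "ctr",(r[0]+r[2])/2)
print("handle end",tri((580,113),(325,45)))
print("head near handle",tri((703,240),(512,138)))
for p in[(735,220),(680,305)]:print("head end z.06",onz("top",*T(*p),.06))
print("jar",onz("top",*T(40,520),.073))
for n,p in(("beaker",(228,231)),("wash",(186,216))):print(n,onz("top",*p,.15))
E
```

```text
rim [0.5899 0.1591 0.055 ]
rim [0.367 0.287 0.055]
rim [0.4517 0.4287 0.055 ]
rim [0.6699 0.3024 0.055 ]
lens [np.float64(0.25700632126457673), np.float64(0.16503790825327713), np.float64(0.25214196923029425), np.float64(0.16407439246476035)]
case [0.5196 0.2943 0.055 ] 1.0480192511185145 1.0469395652037885
rim via tri fr (array([0.5879, 0.1576, 0.0499]), np.float64(0.006543457339708834)) (array([0.367 , 0.287 , 0.0512]), np.float64(0.0004676619240725065))
lid corners (array([0.6939, 0.3372, 0.2144]), np.float64(0.0009197660050151382)) (array([0.4703, 0.4655, 0.2155]), np.float64(0.010634366652273904))
rest [array([ 0.4958, -0.0479,  0.01  ]), array([0.6228, 0.1248, 0.01  ]), array([0.7056, 0.0682, 0.01  ])] 0.21435189133919716 0.10035250295303082
rest yaw(x up) 0.9371432423878621 ctr [0.6007 0.0101 0.01  ]
handle end (array([0.6556, 0.0589, 0.1443]), np.float64(0.00419974645439707))
head near handle (array([ 0.5681, -0.0595,  0.0489]), np.float64(0.00644446679236949))
head end z.06 [ 0.5864 -0.083   0.06  ]
head end z.06 [ 0.514  -0.0362  0.06  ]
jar [0.3282 0.4861 0.073 ]
beaker [0.412  0.5261 0.15  ]
wash [0.4511 0.6422 0.15  ]
```

```bash
python3 - <<'E'
from h import *
np.set_printoptions(precision=4,suppress=True)
b=cv2.imread("pics/side0.png")
brown=lambda a:(lambda h:((h[...,0]<20)&(h[...,1]>70)&(h[...,2]>40)))(cv2.cvtColor(a,cv2.COLOR_BGR2HSV))
m=brown(b)
r=np.array([np.cos(.937),np.sin(.937),0]);l=np.array([r[1],-r[0],0])
P0=np.array([.6129,-.001,0])
pts=[]
for u in range(293,342,2):
    v=np.flatnonzero(m[145:185,u])
    if len(v)==0: continue
    e=v[0]
    k=e
    while k+1<40 and m[145+k+1,u]:k+=1
    vc=145+(e+k)/2
    o,d=ray("side",u,vc);s=((P0-o)@l)/(d@l);X=o+s*d
    print(u,145+e,145+k,X,"along",(X-P0)@r)
# top: centre of handle by brightness: print values across handle
t=cv2.imread("pics/top0.png")
g=cv2.cvtColor(t,cv2.COLOR_BGR2GRAY)
for v in(152,158,164,170,176,180):
    print(v,g[v,395:440])
E
```

```text
293 148 177 [0.6592 0.0619 0.1051] along 0.0781152436131988
295 148 184 [0.6553 0.0567 0.0926] along 0.07158665921518709
297 149 184 [0.6512 0.0512 0.0897] along 0.0647328036566528
299 150 184 [0.6471 0.0456 0.0867] along 0.057831971865311596
301 151 184 [0.643  0.04   0.0838] along 0.05088367921867371
303 152 161 [0.6385 0.0338 0.1181] along 0.043206629943057795
305 153 158 [0.6343 0.0281 0.1201] along 0.036163449476915396
307 154 160 [0.6302 0.0225 0.114 ] along 0.02920496368431575
309 155 160 [0.626  0.0168 0.1111] along 0.02214656166695502
311 156 161 [0.6218 0.0111 0.1066] along 0.01505474764333587
313 157 162 [0.6176 0.0054 0.102 ] along 0.007906468481645224
315 158 163 [ 0.6133 -0.0004  0.0974] along 0.0007010471219869005
317 159 164 [ 0.609  -0.0063  0.0928] along -0.006562204363590767
319 160 165 [ 0.6047 -0.0122  0.0881] along -0.013883984990038609
321 161 166 [ 0.6003 -0.0181  0.0834] along -0.021265005083564804
323 162 167 [ 0.5959 -0.0241  0.0787] along -0.028705986511358944
325 163 168 [ 0.5915 -0.0302  0.0739] along -0.036207662916937146
327 164 174 [ 0.5869 -0.0363  0
[... 916 characters left out ...]
2 113 111 102  94  83  81
  90 101 109 116 118 116 110  97  85  78  78  82 109 164 183 181 180 179
 179 179 179 179 178 179 178 179 179]
170 [105 105 103 101 101 101  99  98  97  98  99 101 103 105 106 107 108 108
 108 109 109 109 103  93  94 101 109 115 118 116 110  97  85  76  77  89
 102 111 145 169 178 180 180 179 179]
176 [109 107 106 105 106 107 108 107 106 104 103 102 106 104 100  99  99  99
  99  98 100  98 100 101 102 104 104 103  98  93  96 106 111 115 118 114
 107  94  78  76  85  91  97  90  82]
180 [106 107 106 107 108 108 107 105 105 104 106 107 107 107 106 106 103 101
 100  99  98  99  98  99 100 100  99  98  99 101 102 104  99  95  98 104
 109 115 115 111  98  87  84 106 124]
```

```bash
cat >> h.py <<'E'
np.set_printoptions(precision=4,suppress=True)
cx=np.array([.5,.866,0]);cy=np.array([-.866,.5,0]);C=np.array([.5196,.2943,0])
def frame(z,y):
    z=np.array(z)/np.linalg.norm(z);y=np.array(y)-z*(np.array(y)@z);y/=np.linalg.norm(y);return np.c_[np.cross(y,z),y,z]
def go(M,p,tag=""):
    o=bot.get_obs();A=R.from_quat(o["tool_rot"])
    print(tag,"rv",(A.inv()*R.from_matrix(M)).as_rotvec(),"d",A.inv().apply(np.asarray(p)-o["eef_pos"]),"to",np.asarray(p))
r=np.array([np.cos(.937),np.sin(.937),0]);l=np.array([r[1],-r[0],0])
tz=np.sin(.55)*r-np.array([0,0,np.cos(.55)])
G=np.array([.5925,-.0288,.0752]);Mg=frame(tz,-l)
E
python3 - <<'E'
from h import *
for a in(-.0,.02):
    X=G+r*a+np.array([0,0,a*.613]);print(proj("top",X))
p=G+.0075*tz
go(Mg,p-.1*tz,"hover"); go(Mg,p,"grip")
E
```

```text
[427.0444 174.1108]
[422.224  169.1071]
hover rv [-0.3287 -0.4839 -1.1588] d [-0.5628 -0.4233  0.0773] to [ 0.5639 -0.0678  0.1541]
grip rv [-0.3287 -0.4839 -1.1588] d [-0.5822 -0.3746  0.1624] to [ 0.5948 -0.0256  0.0688]
```

Careful with the scale: shifts go in shares of 0.5 m and turns go in shares of 2 rad. That gives: -0.5 m is -1, -0.45 m is -0.9, -1.1588 rad is -0.5794.

jog_arm --moves '[[[-0.015,-0.025,-0.06,-0.1,-0.08,0,0.085],[-0.03,-0.05,-0.115,-0.2,-0.16,0,0.085],[-0.05,-0.075,-0.175,-0.3,-0.23,0,0.085],[-0.065,-0.095,-0.23,-0.4,-0.3,0,0.085],[-0.0825,-0.12,-0.29,-0.5,-0.38,0,0.085],[-0.1,-0.145,-0.35,-0.6,-0.45,0,0.085],[-0.115,-0.17,-0.405,-0.7,-0.52,0,0.085],[-0.13,-0.195,-0.465,-0.8,-0.6,0,0.085],[-0.15,-0.22,-0.52,-0.9,-0.68,0,0.085],[-0.1644,-0.242,-0.5794,-1,-0.76,0,0.085]]]'

```text
clock: 1.35
eef_pos: [0.4649, 0.0579, 0.2309]
tool_rot: [-0.424, 0.866, 0.122, 0.237]
ft_force: [1.2, 1.0, 0.2]
grip_width: 0.085
grasp_force: 0.0
```

```bash
python3 - <<'E'
from h import *
p=G+.0075*tz
go(Mg,p-.1*tz,"hover"); go(Mg,p,"grip"); print(bot.get_obs()["joint_pos"])
E
```

```text
hover rv [-0.0038 -0.0105 -0.0257] d [ 0.0721 -0.1559  0.0446] to [ 0.5639 -0.0678  0.1541]
grip rv [-0.0038 -0.0105 -0.0257] d [ 0.071  -0.1555  0.1446] to [ 0.5948 -0.0256  0.0688]
[-0.1785 -0.0249 -0.4236  0.9112  0.4777 -1.0249]
```

Scaled: -0.1559 m is -0.3118, -0.1 m is -0.2, -0.0257 rad is -0.0129.

jog_arm --moves '[[[0,-0.0025,-0.005,0.04,-0.1,0.02,0.085],[0,-0.005,-0.01,0.09,-0.2,0.04,0.085],[-0.0019,-0.0053,-0.0129,0.144,-0.3118,0.07,0.085],[-0.0019,-0.0053,-0.0129,0.144,-0.3118,0.0892,0.085],[-0.0019,-0.0053,-0.0129,0.144,-0.3118,0.0892,0.085]]]'

```text
clock: 1.98
eef_pos: [0.5617, -0.0659, 0.152]
tool_rot: [-0.433, 0.86, 0.124, 0.24]
ft_force: [-0.0, 0.4, -0.4]
grip_width: 0.0848
grasp_force: 0.0
```

```bash
python3 - <<'E'
from h import *
p=G+.0075*tz
go(Mg,p,"grip")
cv2.imwrite("pics/t2.png",cv2.resize(np.vstack([bot.camera("top")[130:220,370:470],bot.camera("side")[120:210,280:380]])[:,:,::-1],None,fx=3.3,fy=3.3,interpolation=cv2.INTER_CUBIC))
E
```

```text
grip rv [ 0.0037 -0.0034 -0.0063] d [-0.0012 -0.0032  0.0981] to [ 0.5948 -0.0256  0.0688]
```

View pics/t2.png

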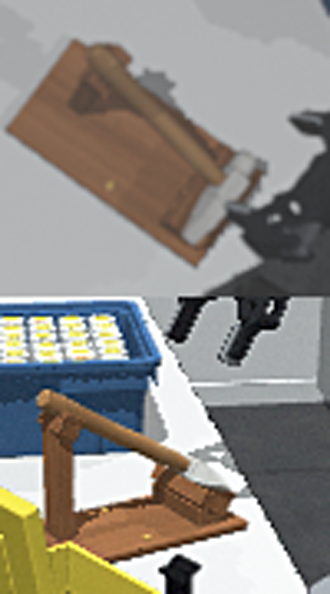

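The gripper is hovering behind and above the head, with its fingers at (300,120) and (240,210) in the top crop, straddling the handle line. I'm descending along the tool axis.

Scaled: 0.098 m is 0.196, 0.085 m is 0.17, -0.006 rad is -0.003.

jog_arm --moves '[[[0,0,-0.003,-0.002,-0.006,0.06,0.085],[0,0,-0.003,-0.002,-0.006,0.12,0.085],[0,0,-0.003,-0.002,-0.006,0.17,0.085],[0,0,-0.003,-0.002,-0.006,0.196,0.085],[0,0,-0.003,-0.002,-0.006,0.196,0.085]]]'

```text
clock: 2.7
eef_pos: [0.5958, -0.0256, 0.0712]
tool_rot: [-0.436, 0.858, 0.122, 0.241]
ft_force: [-0.4, -0.4, -0.2]
grip_width: 0.0848
grasp_force: 0.0
```

```bash
python3 - <<'E'
from h import *
go(Mg,G+.0075*tz,"grip")
t=bot.camera("top")
cv2.imwrite("pics/t3.png",cv2.resize(np.vstack([t[130:220,370:470],bot.camera("side")[120:210,280:380]])[:,:,::-1],None,fx=3.3,fy=3.3,interpolation=cv2.INTER_CUBIC))
E
```

```text
grip rv [ 0.0006 -0.0025  0.0036] d [0.0018 0.0008 0.0017] to [ 0.5948 -0.0256  0.0688]
```

View pics/t3.png

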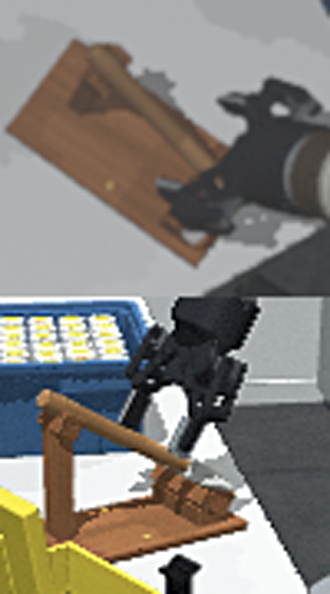

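The open fingers straddle the handle near its head end, clear of the rest. I'm closing the gripper.

Scaled: 0.002 m is 0.004.

jog_arm --moves '[[[0,0,0,0,0,0.004,0.05],[0,0,0,0,0,0.004,0.03],[0,0,0,0,0,0.004,0.02],[0,0,0,0,0,0.004,0],[0,0,0,0,0,0.004,0],[0,0,0,0,0,0.004,0],[0,0,0,0,0,0.004,0],[0,0,0,0,0,0.004,0]]]'

```text
clock: 3.8
eef_pos: [0.596, -0.0256, 0.0691]
tool_rot: [-0.435, 0.859, 0.122, 0.241]
ft_force: [-5.4, -1.2, 5.2]
grip_width: 0.0164
grasp_force: 60.9
```

Scaled: -0.15 m is -0.3, 0.05 m is 0.1.

jog_arm --moves '[[[0,0,0,0,0,-0.01,0],[0,0,0,0,0,-0.026,0],[0,0,0,0,0,-0.05,0],[0,0,0,0,0,-0.08,0],[0,0,0,0.04,0,-0.14,0],[0,0,0,0.08,0,-0.2,0],[0,0,0,0.1,0,-0.26,0],[0,0,0,0.1,0,-0.3,0],[0,0,0,0.1,0,-0.3,0]]]'

```text
clock: 4.92
eef_pos: [0.5259, -0.1252, 0.1728]
tool_rot: [-0.435, 0.859, 0.12, 0.242]
ft_force: [-0.3, 0.1, -4.5]
grip_width: 0.0165
grasp_force: 59.8
```

```bash
python3 - <<'E'
from h import *
M=frame([0,0,-1],cx)
P=C-.0115*cx+.03*cy
print("place",P); o=bot.get_obs();print(o["joint_pos"],o["grasp_force"])
P[2]=.2
go(M,P,"over")
E
```

```text
place [0.4879 0.2993 0.    ]
[-0.5281  0.2965 -0.1998  1.0046  0.5431 -1.4463] 59.768561124801636
over rv [0.3945 0.4492 1.4219] d [-0.2877  0.2821  0.1416] to [0.4879 0.2993 0.2   ]
```

Scaled: -0.2877 m is -0.5754, -0.125 m is -0.25, 0.18 rad is 0.09.

jog_arm --moves '[[[0.02,0.0225,0.071,-0.02,0.02,0,0],[0.04,0.045,0.142,-0.06,0.06,0,0],[0.06,0.0675,0.2135,-0.12,0.12,0.02,0],[0.079,0.09,0.2845,-0.18,0.18,0.05,0],[0.0985,0.1125,0.3555,-0.25,0.244,0.08,0],[0.1185,0.135,0.4265,-0.32,0.312,0.12,0],[0.138,0.157,0.4975,-0.39,0.38,0.16,0],[0.158,0.18,0.569,-0.46,0.45,0.2,0],[0.1775,0.202,0.64,-0.53,0.52,0.244,0],[0.1973,0.2246,0.711,-0.5754,0.5642,0.2832,0]]]'

```text
clock: 6.18
eef_pos: [0.4851, 0.3047, 0.1989]
tool_rot: [0.258, 0.966, 0.001, -0.003]
ft_force: [1.0, -1.1, -3.7]
grip_width: 0.0164
grasp_force: 59.7
```

jog_arm --moves '[[[0,0,0,0,0,0,0],[0,0,0,0,0,0,0]]]'

```text
clock: 6.42
eef_pos: [0.4855, 0.3011, 0.1981]
tool_rot: [0.257, 0.966, 0.0, -0.003]
ft_force: [0.1, -0.6, -4.0]
grip_width: 0.0166
grasp_force: 59.9
```

```bash
python3 - <<'E'
from h import *
M=frame([0,0,-1],cx)
P=C-.0115*cx+.03*cy;P[2]=.1
go(M,P,"over"); print(bot.get_obs()["joint_pos"])
cv2.imwrite("pics/t4.png",cv2.resize(np.hstack([bot.camera("top")[115:275,230:400],bot.camera("side")[130:290,220:390]])[:,:,::-1],None,fx=2.35,fy=2.35,interpolation=cv2.INTER_CUBIC))
E
```

```text
over rv [-0.0012 -0.0052  0.0039] d [-0.0034 -0.0003  0.0981] to [0.4879 0.2993 0.1   ]
[0.553  0.4003 0.1427 1.3167 0.004  1.0727]
```

View pics/t4.png

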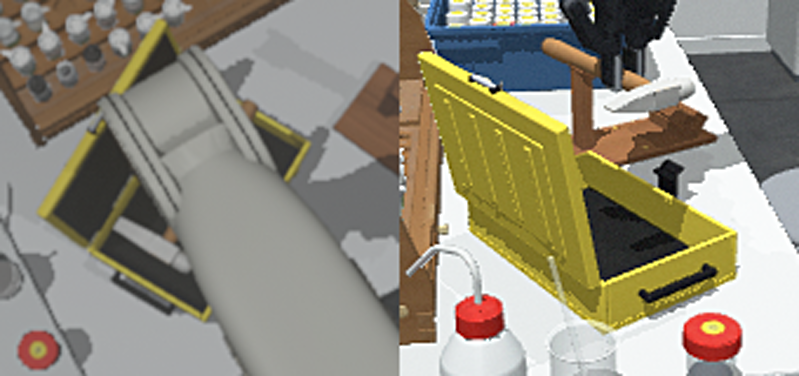

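Scaled: 0.168 m is 0.336, 0.03 m is 0.06, -0.005 rad is -0.0025.

jog_arm --moves '[[[0,-0.0025,0,-0.006,0,0.06,0],[0,-0.0025,0,-0.006,0,0.12,0],[0,-0.0025,0,-0.006,0,0.18,0],[0,-0.0025,0,-0.006,0,0.24,0],[0,-0.0025,0,-0.006,0,0.29,0],[0,-0.0025,0,-0.006,0,0.316,0],[0,-0.0025,0,-0.006,0,0.33,0],[0,-0.0025,0,-0.006,0,0.336,0],[0,-0.0025,0,-0.006,0,0.336,0]]]'

```text
clock: 7.65
eef_pos: [0.4889, 0.3004, 0.0322]
tool_rot: [0.258, 0.966, 0.001, 0.001]
ft_force: [-0.6, 0.2, -3.4]
grip_width: 0.0167
grasp_force: 59.8
```

```bash
python3 - <<'E'
from h import *
print(onz("top",294,219,.2), C+.091*cy)
go(frame([0,0,-1],cx),C-.0115*cx+.03*cy+[0,0,.0125])
E
```

```text
[0.4415 0.345  0.2   ] [0.4408 0.3398 0.    ]
 rv [0.002  0.0015 0.0024] d [ 0.0004 -0.0015  0.0197] to [0.4879 0.2993 0.0125]
```

Head is where expected. Now a slow final descent.

Scaled: 0.016 m is 0.032, 0.015 m is 0.03.

jog_arm --moves '[[[0,0,0,0,0,0.008,0],[0,0,0,0,0,0.016,0],[0,0,0,0,0,0.022,0],[0,0,0,0,0,0.028,0],[0,0,0,0,0,0.03,0],[0,0,0,0,0,0.032,0],[0,0,0,0,0,0.032,0]]]'

```text
clock: 8.52
eef_pos: [0.4885, 0.3001, 0.0154]
tool_rot: [0.258, 0.966, 0.0, 0.001]
ft_force: [0.6, -0.5, -4.2]
grip_width: 0.0165
grasp_force: 59.9
```

jog_arm --moves '[[[0,0,0,0,0,0.002,0],[0,0,0,0,0,0.004,0],[0,0,0,0,0,0.004,0]]]'

```text
clock: 8.9
eef_pos: [0.4884, 0.3001, 0.0134]
tool_rot: [0.258, 0.966, 0.0, 0.0]
ft_force: [0.2, -0.1, -3.7]
grip_width: 0.0168
grasp_force: 59.9
```

Scaled: 0.001 m is 0.002, 0.0005 m is 0.001.

jog_arm --moves '[[[0,0,0,0,0,0.001,0],[0,0,0,0,0,0.002,0],[0,0,0,0,0,0.002,0]]]'

```text
clock: 9.28
eef_pos: [0.4884, 0.3001, 0.0124]
tool_rot: [0.258, 0.966, 0.0, 0.001]
ft_force: [0.3, -0.1, -3.3]
grip_width: 0.0161
grasp_force: 59.9
```

jog_arm --moves '[[[0,0,0,0,0,0.001,0],[0,0,0,0,0,0.002,0],[0,0,0,0,0,0.002,0]]]'

```text
clock: 9.65
eef_pos: [0.4885, 0.3002, 0.0116]
tool_rot: [0.258, 0.966, 0.0, 0.001]
ft_force: [-0.7, -0.4, -2.3]
grip_width: 0.0168
grasp_force: 60.1
```

jog_arm --moves '[[[0,0,0,0,0,0.001,0],[0,0,0,0,0,0.002,0],[0,0,0,0,0,0.002,0]]]'

```text
clock: 10.02
eef_pos: [0.4886, 0.3001, 0.0112]
tool_rot: [0.258, 0.966, 0.0, 0.001]
ft_force: [-2.3, -1.5, 5.4]
grip_width: 0.0168
grasp_force: 61.0
```

Scaled: -0.26 m is -0.52, -0.2 m is -0.4.

jog_arm --moves '[[[0,0,0,0,0,0,0.025],[0,0,0,0,0,0,0.04],[0,0,0,0,0,0,0.045],[0,0,0,0,0,0,0.045],[0,0,0,0,0,-0.02,0.045],[0,0,0,0,0,-0.06,0.045],[0,0,0,0,0,-0.16,0.045],[0,0,0,0,0,-0.28,0.045],[0,0,0,0,0,-0.4,0.045],[0,0,0,0,0,-0.52,0.045]]]'

```text
clock: 11.28
eef_pos: [0.4879, 0.2999, 0.2734]
tool_rot: [0.258, 0.966, 0.001, 0.001]
ft_force: [0.7, 0.8, 0.5]
grip_width: 0.0446
grasp_force: 0.0
```

jog_arm --moves '[[[0,0,0,0,0,0,0.045],[0,0,0,0,0,0,0.045]]]'

```text
clock: 11.52
eef_pos: [0.488, 0.3, 0.2708]
tool_rot: [0.258, 0.966, 0.001, 0.001]
ft_force: [-0.3, -0.1, -1.0]
grip_width: 0.0448
grasp_force: 0.0
```

```bash
python3 - <<'E'
from h import *
M=frame([0,0,-1],cx)
for th in(1.78,):
    E=C+(.085-.17*np.cos(th)+.007*np.sin(th))*cx+.04*cy; E[2]=.055+.17*np.sin(th)+.007*np.cos(th)
    print(E,np.hypot(*E[:2])); E[2]=.265; go(M,E)
bc=bot.camera("side")
cv2.imwrite("pics/t5.png",cv2.resize(np.hstack([bot.camera("top")[115:275,230:400],bc[130:290,220:390]])[:,:,::-1],None,fx=2.35,fy=2.35,interpolation=cv2.INTER_CUBIC))
E
```

```text
[0.5485 0.4244 0.2198] 0.6935561592421299
 rv [0.0014 0.0013 0.0025] d [0.0094 0.138  0.006 ] to [0.5485 0.4244 0.265 ]
```

View pics/t5.png

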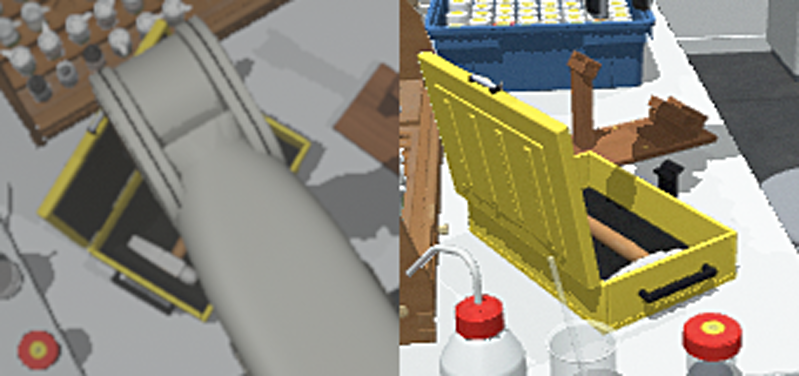

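The hammer lies flat along the foam (handle and head both inside at (620,240) right crop), and the lid still leans back. Moving over the lid edge to straddle it.

Scaled: 0.138 m is 0.276, 0.075 m is 0.15.

jog_arm --moves '[[[0,0,0,0.006,0.09,0,0.06],[0,0,0,0.012,0.18,0,0.06],[0,0,0,0.018,0.25,0,0.06],[0,0,0,0.018,0.276,0,0.06],[0,0,0,0.018,0.276,0.02,0.06],[0,0,0,0.018,0.276,0.06,0.06],[0,0,0,0.018,0.276,0.1,0.06],[0,0,0,0.018,0.276,0.13,0.06],[0,0,0,0.018,0.276,0.15,0.06],[0,0,0,0.018,0.276,0.15,0.06]]]'

```text
clock: 12.88
eef_pos: [0.5487, 0.4236, 0.1945]
tool_rot: [0.258, 0.966, -0.001, -0.0]
ft_force: [-0.5, 0.1, -0.4]
grip_width: 0.0599
grasp_force: 0.0
```

```bash
python3 - <<'E'
from h import *
o=bot.get_obs();print(o["joint_pos"],cx@(o["eef_pos"]-C))
bc=bot.camera("side")
cv2.imwrite("pics/t6.png",cv2.resize(bc[100:290,210:400][:,:,::-1],None,fx=3,fy=3,interpolation=cv2.INTER_CUBIC))
E
```

```text
[ 0.6578  0.6621  0.564   1.4737 -0.0006  1.1792] 0.12654309202827368
```

View pics/t6.png

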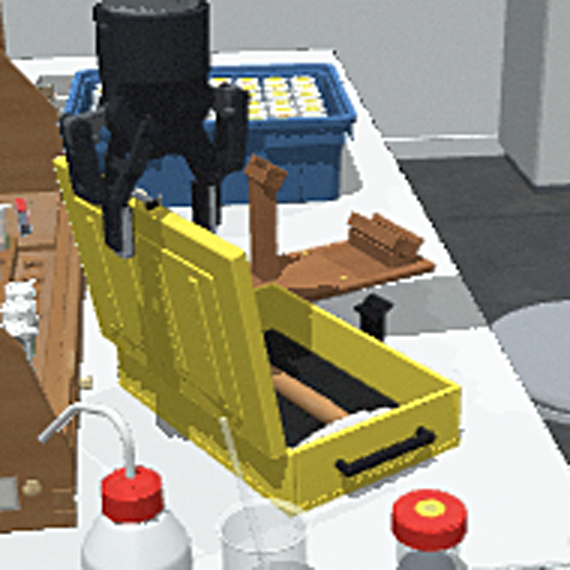

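The lid edge is between the fingers: rear finger at (118,245) on the outer face, front one inside. Now narrowing the fingers without pinching and drawing the lid round.

Scaled: -0.067 m is -0.134, -0.054 m is -0.108, -0.17 rad is -0.085.

jog_arm --moves '[[[0,0,0,0,0,0,0.045],[0,0,0,0,0,0,0.03],[0,0,0,0,-0.01,-0.004,0.03],[0,0,0,0,-0.03,-0.008,0.03],[0,0,0,0,-0.056,-0.014,0.03],[0,0,0,0,-0.083,-0.021,0.03],[-0.04,0,0,0,-0.108,-0.019,0.03],[-0.085,0,0,0,-0.134,-0.0166,0.03],[-0.085,0,0,0,-0.134,-0.0166,0.03]]]'

```text
clock: 14.05
eef_pos: [0.5134, 0.3632, 0.2034]
tool_rot: [0.258, 0.963, 0.081, 0.022]
ft_force: [0.6, -0.4, 0.2]
grip_width: 0.0297
grasp_force: 0.0
```

```bash
python3 - <<'E'
from h import *
o=bot.get_obs();print(o["joint_pos"],cx@(o["eef_pos"]-C),cy@(o["eef_pos"]-C))
E
```

```text
[0.5793 0.3912 0.1287 1.1585 0.0757 1.1079] 0.05659979907795333 0.03985037045793102
```

Careful with the scale: shifts go in shares of 0.5 m and turns go in shares of 2 rad. That gives: -0.0298 m is -0.0596, -0.0225 m is -0.045, -0.2 rad is -0.1.

jog_arm --moves '[[[-0.025,0,0,0,-0.015,0.0004,0.03],[-0.05,0,0,0,-0.03,0.0014,0.03],[-0.075,0,0,0,-0.045,0.0034,0.03],[-0.1,0,0,0,-0.0596,0.006,0.03]]]'

```text
clock: 14.55
eef_pos: [0.503, 0.343, 0.1978]
tool_rot: [0.252, 0.949, 0.18, 0.049]
ft_force: [1.2, 2.9, -0.5]
grip_width: 0.0297
grasp_force: 1.1
```

jog_arm --moves '[[[-0.025,0,0,0,-0.015,0.0004,0.03],[-0.05,0,0,0,-0.03,0.0014,0.03],[-0.075,0,0,0,-0.045,0.0034,0.03],[-0.1,0,0,0,-0.0596,0.006,0.03],[-0.1,0,0,0,-0.0596,0.006,0.03]]]'

```text
clock: 15.18
eef_pos: [0.4887, 0.3178, 0.1826]
tool_rot: [0.247, 0.927, 0.271, 0.073]
ft_force: [0.8, 0.1, -0.0]
grip_width: 0.03
grasp_force: 0.0
```

```bash
python3 - <<'E'
from h import *
o=bot.get_obs();print(o["joint_pos"],cx@(o["eef_pos"]-C),cy@(o["eef_pos"]-C))
bc=bot.camera("side");cv2.imwrite("pics/s7.png",bc[:,:,::-1])
h=cv2.cvtColor(bc,cv2.COLOR_RGB2HSV);m=((h[...,0]>24)&(h[...,0]<34)&(h[...,1]>120)&(h[...,2]>60)).astype(np.uint8)
m[:140]=0
ys,xs=np.nonzero(m[:,200:380]);print("yellow bbox",xs.min()+200,xs.max()+200,ys.min(),ys.max())
# predicted outer corners of the free edge for several angles
for th in(1.78,1.4,1.2,1.0,.8):
    q=[]
    for y in(-.13,.13):
        E=C+(.085-.17*np.cos(th)+.014*np.sin(th))*cx+y*cy;E[2]=.055+.17*np.sin(th)+.014*np.cos(th);q.append(proj("side",E).round())
    print(th,q)
E
```

```text
[ 0.4084  0.1248 -0.4374  0.5335  0.3275  1.01  ] 0.004899844156908247 0.038559340513592194
yellow bbox 245 362 149 271
1.78 [array([225., 152.]), array([284., 186.])]
1.4 [array([249., 145.]), array([311., 175.])]
1.2 [array([260., 145.]), array([324., 175.])]
1.0 [array([271., 148.]), array([336., 177.])]
0.8 [array([281., 152.]), array([346., 182.])]
```

Scaled: -0.0298 m is -0.0596, -0.0225 m is -0.045, -0.2 rad is -0.1.

jog_arm --moves '[[[-0.025,0,0,0,-0.015,0.0004,0.03],[-0.05,0,0,0,-0.03,0.0014,0.03],[-0.075,0,0,0,-0.045,0.0034,0.03],[-0.1,0,0,0,-0.0596,0.006,0.03]]]'

```text
clock: 15.72
eef_pos: [0.4788, 0.2987, 0.1656]
tool_rot: [0.238, 0.895, 0.365, 0.099]
ft_force: [2.2, 1.3, -0.3]
grip_width: 0.0299
grasp_force: 0.8
```

jog_arm --moves '[[[-0.025,0,0,0,-0.015,0.0004,0.03],[-0.05,0,0,0,-0.03,0.0014,0.03],[-0.075,0,0,0,-0.045,0.0034,0.03],[-0.1,0,0,0,-0.0596,0.006,0.03],[-0.1,0,0,0,-0.0596,0.006,0.03]]]'

```text
clock: 16.35
eef_pos: [0.4675, 0.2807, 0.1395]
tool_rot: [0.229, 0.855, 0.45, 0.12]
ft_force: [0.4, 0.4, 0.9]
grip_width: 0.0301
grasp_force: 0.0
```

```bash
python3 - <<'E'
from h import *
o=bot.get_obs();print(o["joint_pos"],cx@(o["eef_pos"]-C),cy@(o["eef_pos"]-C))
bc=bot.camera("side")
h=cv2.cvtColor(bc,cv2.COLOR_RGB2HSV);m=((h[...,0]>24)&(h[...,0]<34)&(h[...,1]>120)&(h[...,2]>60)).astype(np.uint8)
m[:140]=0
print([ (u,np.flatnonzero(m[:,u])[:1]) for u in range(250,360,10)])
for th in(1.2,1.0,.8,.6,.5):
    q=[]
    for y in(-.13,.13):
        E=C+(.085-.17*np.cos(th)+.014*np.sin(th))*cx+y*cy;E[2]=.055+.17*np.sin(th)+.014*np.cos(th);q.append(proj("side",E).round())
    print(th,q)
E
```

```text
[ 0.1842  0.1771 -0.9006 -0.2629  0.6778  0.9848] -0.03783164196853722 0.038326508086885626
[(250, array([202])), (260, array([191])), (270, array([181])), (280, array([170])), (290, array([162])), (300, array([166])), (310, array([171])), (320, array([176])), (330, array([181])), (340, array([185])), (350, array([190]))]
1.2 [array([260., 145.]), array([324., 175.])]
1.0 [array([271., 148.]), array([336., 177.])]
0.8 [array([281., 152.]), array([346., 182.])]
0.6 [array([289., 159.]), array([354., 190.])]
0.5 [array([292., 163.]), array([357., 194.])]
```

jog_arm --moves '[[[0,0,0,0,0,-0.04,0.03],[0,0,0,0,0,-0.09,0.03],[0,0,0,0,0,-0.14,0.03],[0,0,0,0,0.06,-0.17,0.03],[0,0,0,0,0.12,-0.2,0.03],[0,0,0,0,0.12,-0.2,0.03]]]'

```text
clock: 17.15
eef_pos: [0.4453, 0.2394, 0.2519]
tool_rot: [0.225, 0.854, 0.452, 0.124]
ft_force: [0.5, 0.7, -0.0]
grip_width: 0.0301
grasp_force: 0.0
```

```bash
python3 - <<'E'
from h import *
o=bot.get_obs();print(o["joint_pos"],cx@(o["eef_pos"]-C),cy@(o["eef_pos"]-C))
P=C-.03*cx;P[2]=.22
go(frame([0,0,-1],cx),P)
E
```

```text
[ 0.0693 -0.1254 -0.7735  0.2314  0.7551  0.8686] -0.08469928576465008 0.03690330743982752
 rv [0.9752 0.0063 0.0073] d [-0.0368  0.004   0.0632] to [0.5046 0.2683 0.22  ]
```

Scaled: 0.0632 m is 0.1264, -0.03 m is -0.06, 0.9752 rad is 0.4876.

jog_arm --moves '[[[0.08,0,0,-0.012,0,0,0.0],[0.16,0,0,-0.024,0,0,0.0],[0.24,0,0,-0.036,0,0.02,0.0],[0.32,0,0,-0.048,0,0.05,0.0],[0.4,0,0,-0.06,0.004,0.09,0],[0.4876,0.003,0.0035,-0.0736,0.008,0.1264,0],[0.4876,0.003,0.0035,-0.0736,0.008,0.1264,0],[0.4876,0.003,0.0035,-0.0736,0.008,0.1264,0]]]'

```text
clock: 18.15
eef_pos: [0.501, 0.2677, 0.2128]
tool_rot: [0.259, 0.966, -0.002, -0.005]
ft_force: [0.1, -0.2, 0.4]
grip_width: -0.0
grasp_force: 0.0
```

```bash
python3 - <<'E'
from h import *
o=bot.get_obs();print(o["joint_pos"],cx@(o["eef_pos"]-C),cy@(o["eef_pos"]-C))
P=C-.033*cx;P[2]=.162
go(frame([0,0,-1],cx),P)
E
```

```text
[0.4887 0.3928 0.1697 1.3583 0.0038 1.0121] -0.032346282652086215 0.00284366052961163
 rv [-0.0069 -0.0088  0.0002] d [-0.0033 -0.0003  0.0507] to [0.5031 0.2657 0.162 ]
```

Scaled: 0.0865 m is 0.173, 0.055 m is 0.11.

jog_arm --moves '[[[0,0,0,-0.006,0,0.05,0],[0,0,0,-0.006,0,0.09,0],[0,0,0,-0.006,-0.004,0.11,0],[0,0,0,-0.006,-0.01,0.128,0],[0,0,0,-0.006,-0.016,0.146,0],[0,0,0,-0.006,-0.024,0.16,0],[0,0,0,-0.006,-0.031,0.173,0]]]'

```text
clock: 19.02
eef_pos: [0.4958, 0.2523, 0.1276]
tool_rot: [0.259, 0.966, -0.001, -0.004]
ft_force: [0.5, -0.8, 1.6]
grip_width: 0.0003
grasp_force: 0.7
```

jog_arm --moves '[[[0,0,0,0,-0.006,0.012,0],[0,0,0,0,-0.012,0.026,0],[0,0,0,0,-0.016,0.04,0],[0,0,0,0,-0.02,0.054,0]]]'

```text
clock: 19.52
eef_pos: [0.4902, 0.2438, 0.1002]
tool_rot: [0.259, 0.966, -0.001, -0.004]
ft_force: [-0.2, -0.3, 1.5]
grip_width: 0.0001
grasp_force: 0.6
```

```bash
python3 - <<'E'
from h import *
o=bot.get_obs();print(cx@(o["eef_pos"]-C),cy@(o["eef_pos"]-C))
E
```

```text
-0.05839915496540329 0.00021467242655604651
```

Scaled: 0.019 m is 0.038, 0.016 m is 0.032.

jog_arm --moves '[[[0,0,0,0,-0.004,0.012,0],[0,0,0,0,-0.008,0.022,0],[0,0,0,0,-0.01,0.032,0],[0,0,0,0,-0.012,0.038,0]]]'

```text
clock: 20.02
eef_pos: [0.4872, 0.2389, 0.0816]
tool_rot: [0.259, 0.966, -0.001, -0.004]
ft_force: [0.5, 0.3, 1.8]
grip_width: -0.0001
grasp_force: 0.5
```

jog_arm --moves '[[[0,0,0,0,0,0.004,0],[0,0,0,0,0,0.008,0],[0,0,0,0,0,0.012,0]]]'

```text
clock: 20.4
eef_pos: [0.487, 0.2385, 0.0772]
tool_rot: [0.259, 0.966, -0.001, -0.004]
ft_force: [-5.1, -3.4, 18.7]
grip_width: -0.0
grasp_force: 8.8
```

```bash
python3 - <<'E'
from h import *
o=bot.get_obs();print(cx@(o["eef_pos"]-C),cy@(o["eef_pos"]-C))
E
```

```text
-0.06462776442357789 0.0002871484627877778
```

Scaled: 0.002 m is 0.004, 0.001 m is 0.002.

jog_arm --moves '[[[0,0,0,0,0,0.002,0],[0,0,0,0,0,0.004,0],[0,0,0,0,0,0.004,0]]]'

```text
clock: 20.78
eef_pos: [0.4868, 0.2382, 0.0749]
tool_rot: [0.259, 0.966, -0.002, -0.004]
ft_force: [-2.0, -2.0, 6.6]
grip_width: -0.0001
grasp_force: 3.1
```

jog_arm --moves '[[[0,0,0,0,0,0.002,0],[0,0,0,0,0,0.004,0],[0,0,0,0,0,0.004,0]]]'

```text
clock: 21.15
eef_pos: [0.4872, 0.2387, 0.0717]
tool_rot: [0.259, 0.966, -0.001, -0.004]
ft_force: [-0.5, -1.8, 3.2]
grip_width: -0.0
grasp_force: 1.1
```

Scaled: 0.002 m is 0.004, 0.001 m is 0.002.

jog_arm --moves '[[[0,0,0,0,0,0.002,0],[0,0,0,0,0,0.004,0],[0,0,0,0,0,0.004,0]]]'

```text
clock: 21.52
eef_pos: [0.4872, 0.239, 0.0696]
tool_rot: [0.259, 0.966, -0.001, -0.004]
ft_force: [0.4, -0.1, 1.0]
grip_width: 0.0
grasp_force: 0.0
```

Scaled: 0.0015 m is 0.003, 0.001 m is 0.002.

jog_arm --moves '[[[0,0,0,0,0,0.002,0],[0,0,0,0,0,0.003,0],[0,0,0,0,0,0.003,0]]]'

```text
clock: 21.9
eef_pos: [0.4873, 0.239, 0.069]
tool_rot: [0.259, 0.966, -0.001, -0.004]
ft_force: [-1.0, -0.6, 5.7]
grip_width: 0.0002
grasp_force: 2.5
```

jog_arm --moves '[[[0,0,0,0,0,0.001,0],[0,0,0,0,0,0.002,0],[0,0,0,0,0,0.002,0]]]'

```text
clock: 22.28
eef_pos: [0.4873, 0.239, 0.069]
tool_rot: [0.259, 0.966, -0.001, -0.004]
ft_force: [-3.5, -1.4, 10.7]
grip_width: 0.0001
grasp_force: 5.3
```

Scaled: 0.0015 m is 0.003, 0.001 m is 0.002.

jog_arm --moves '[[[0,0,0,0,0,0.002,0],[0,0,0,0,0,0.003,0],[0,0,0,0,0,0.003,0]]]'

```text
clock: 22.65
eef_pos: [0.4873, 0.239, 0.0688]
tool_rot: [0.259, 0.966, -0.0, -0.003]
ft_force: [-5.9, -2.8, 19.2]
grip_width: 0.0001
grasp_force: 9.4
```

jog_arm --moves '[[[0,0,0,0,0,-0.01,0],[0,0,0,0,0,-0.04,0],[0,0,0,0,0,-0.12,0],[0,0,0,0,-0.08,-0.22,0],[0,0,0,0,-0.18,-0.3,0],[0,0,0,0,-0.28,-0.36,0],[0,0,0,0,-0.28,-0.36,0]]]'

```text
clock: 23.52
eef_pos: [0.4188, 0.116, 0.2501]
tool_rot: [0.261, 0.965, 0.0, -0.001]
ft_force: [0.7, 1.0, -0.2]
grip_width: -0.0
grasp_force: 0.0
```

```bash
python3 - <<'E'
from h import *
t,s=bot.camera("top"),bot.camera("side")
cv2.imwrite("pics/t9.png",cv2.resize(np.hstack([t[125:285,220:390],s[150:310,230:400]])[:,:,::-1],None,fx=2.35,fy=2.35,interpolation=cv2.INTER_CUBIC))
E
```

```text
(no output)
```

View pics/t9.png

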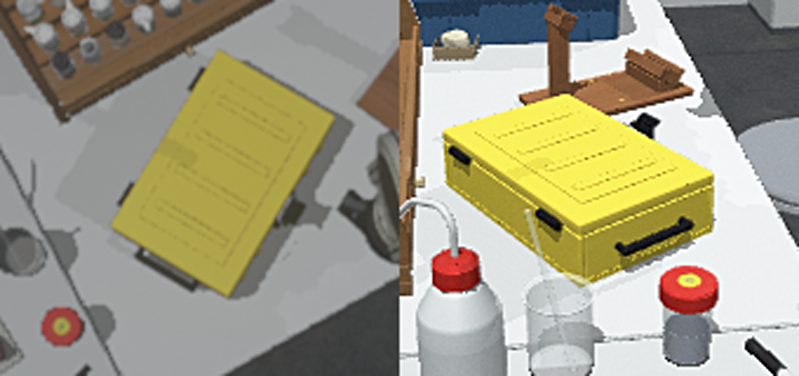

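The lid is flush on the rim with the catch upright at (290,210) in the left crop. The beaker, bottle and jar stand where they were and the arm is clear, so I'm handing in.

```bash
python3 -c "
from workcell import bot
print(bot.job_done())"
```

```text
the job is handed in; nothing more can be done
None
```

The hammer lies flat along the case, the lid was lowered and pressed flush (the push force dropped as the bar passed the catch), and the beaker, bottle and jar were left alone; I handed the job in at about 23.6 s, and no verdict was returned.

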